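# Warm a batch of scones and start the timer

### The job

First move any scones on the wooden board onto the warming plate and spread its heap, so that all the scones lie flat on the plate's floor in one even layer, with at least two centimetres of clear space between any two. Then switch the warmer fully on with its toggle, and only after that start the timer: slide it so that its plain end sits squared up against the steel stop, and press its button fully in with the stop bracing it. Leave the timer there against the stop, the warmer on and the scones still spread, and do not disturb the pitcher, cup or carafe.

Things in the scene. Friction and masses are not known exactly. Their poses are not given: they have to be found in the camera images.
- warmer: counter-top warming plate, fixed: a shallow brushed-steel pan, 254 mm (x) by 334 mm (y) outside, 230 by 310 mm inside; pan floor 30 mm above the counter, rim 12 mm thick and 15 mm above the floor. A black console (75 by 150 mm, 45 mm high) adjoins its -x side and carries the toggle switch. Origin on the counter under the centre of the pan; x points away from the console, z up
- plate (a point): centre of the warming plate's pan floor, 30 mm above the counter, axes as the warmer's
- switch (a joint): toggle switch of the warmer, rad: 0 = off (leaning to the warmer's -y), 1.0 = fully on (leaning to +y). It starts between 0 and 0.2, stays where it is left, and its knob takes about 1 N to push
- switch_tip (a point): centre of the switch's round black knob (26 mm across), at the end of a 60 mm thin steel rod pivoted on the console, about 120 mm above the counter; the pivot is at x = -165, y = 0, z = 67 mm in the warmer's frame and the rod swings in the warmer's y-z plane, from -0.5 to +0.5 rad about upright
- scone_A: scone: a round golden-brown puck 60 mm across and 34 mm high, 60 g (one of them may differ by up to 40 %), rigid; origin at its centre, z along its axis (either face may be up); all scones are alike
- scone_B: scone: a round golden-brown puck 60 mm across and 34 mm high, 60 g (one of them may differ by up to 40 %), rigid; origin at its centre, z along its axis (either face may be up); all scones are alike
- scone_C: scone: a round golden-brown puck 60 mm across and 34 mm high, 60 g (one of them may differ by up to 40 %), rigid; origin at its centre, z along its axis (either face may be up); all scones are alike
- scone_D: scone: a round golden-brown puck 60 mm across and 34 mm high, 60 g (one of them may differ by up to 40 %), rigid; origin at its centre, z along its axis (either face may be up); all scones are alike, and this one may be absent (None from the start)
- scone_E: scone: a round golden-brown puck 60 mm across and 34 mm high, 60 g (one of them may differ by up to 40 %), rigid; origin at its centre, z along its axis (either face may be up); all scones are alike, and this one may be absent (None from the start)
- scone_F: scone: a round golden-brown puck 60 mm across and 34 mm high, 60 g (one of them may differ by up to 40 %), rigid; origin at its centre, z along its axis (either face may be up); all scones are alike, and this one may be absent (None from the start)
- scone_G: scone: a round golden-brown puck 60 mm across and 34 mm high, 60 g (one of them may differ by up to 40 %), rigid; origin at its centre, z along its axis (either face may be up); all scones are alike, and this one may be absent (None from the start)
- scone_H: scone: a round golden-brown puck 60 mm across and 34 mm high, 60 g (one of them may differ by up to 40 %), rigid; origin at its centre, z along its axis (either face may be up); all scones are alike, and this one may be absent (None from the start)
- board: fixed plain wooden board on the counter to the right of the warmer, 200 mm (x) by 90 mm (y), 12 mm thick; origin under its centre. Up to two scones may lie on it at the start
- stop: fixed bright steel stop bar on the counter, 30 mm thick (x), 160 mm long (y), 50 mm high; origin at the foot of the middle of its flat face towards the robot, x pointing from that face into the bar (away from the robot), so free counter lies at negative x
- timer: loose white kitchen timer lying on the counter: a box 100 mm (x) by 54 mm (y) by 44 mm high, 0.14 to 0.28 kg, dark display on top; origin at the centre of its underside, x pointing from the button end to the plain end. It starts with the plain end roughly facing the stop and some centimetres from it; it slides away if the button is pushed unsupported
- timer_end (a point): centre of the timer's plain flat end (the end to brace against the stop), 22 mm above the counter
- button (a joint): travel of the timer's start button, m: 0 = out, 0.006 = fully in; springs back. About 1.4 N starts it moving and 4.5 N puts it fully in
- button_top (a point): outer face of the start button, a grey round button 28 mm across standing 16 mm out of the timer's -x end, its axis along the timer's x and 24 mm above the counter
- pitcher: bystander: steel milk pitcher, 90 mm across, 100 mm high, with a side handle; origin under its centre
- cup: bystander: white cup 80 mm across, 60 mm high; origin under its centre
- carafe: bystander: glass carafe 104 mm across, 110 mm high; origin under its centre
Things that resemble listed ones, but are neither listed nor needed, are in the scene too. Leave any black or red look-alike of the scone_B alone.

How it is judged:
By the outcome, as a careful person would: the job done as asked, in the order asked, and still so for the second after the job is handed in, with the robot touching nothing.
Of scone_D, scone_E, scone_F, scone_G, scone_H only 2 to 3 are there at a start; the rules pass over those that are not, and their reading is None.
At some moment in a run one of scone_A, scone_B, scone_C, scone_D, scone_E, scone_F, scone_G, scone_H, timer may be knocked a few centimetres aside while the robot is not near it.
Once in a run the grip may slacken for a moment while it holds something.
It also fails if it takes over 210 s, if anything falls off the work surface, if the arm or the gripper's body presses on something with over 40 N, if the wrist force passes 120 N, or if a joint passes its speed limit or range.

### The arm

A 6-joint arm with a two-finger parallel gripper is mounted at the origin on the work surface. World frame = base frame: x ahead of the robot, y to its left, z up, the work surface at z = 0. Lengths are in mm, angles in rad, forces in N, time in s.
With the tool pointing down it reaches from about 300 to 850 mm from the base axis. Payload 5.4 kg.
Tool frame: the origin (TCP) lies midway between the tips of the shut fingers; the grasp point (between the pads) lies 19 mm behind it (arm.tcp_to_grasp is the distance from the TCP to the grasp point, in mm); z points along the fingers, y is the line along which they close (so a half turn about z gives the same grasp; the last joint's range is limited). The gripper opens to 85 mm and grips with 20 to 120 N. Pads are 22 mm wide; open, the fingers measure 114 mm over their backs; the gripper's body (76 mm by 85 mm) begins 54 mm behind the grasp point. The pads swing forward as they close: fully open they stand 13 mm farther back than shut.
Start: joints at [0.912, 0.158, 1.597, -0, 1.386, -0.21], TCP at [249.491, 518.035, 231.299] pointing down, gripper open.
Joint ranges: [-2.91, 2.91], [-0.94, 2.29], [0.18, 2.7], [-1.29, 4.43], [0.17, 2.64], [-3, 3]. Speed limits (rad/s): [2.57, 2.57, 3.14, 3.14, 3.14, 3.14].

### API

Orientations are given as a unit quaternion [w, x, y, z].
In Python, from rig import arm gives the robot as it stands.
- The arm moves only by the tool play_rows, never from a script. Its argument "steps" is a list of rows, each a list of 7 numbers: the finger opening in m, from 0 to 0.0854, then the shift along the tool's x, y, z in m, then the turn, a rotation vector about the tool's x, y, z in rad. A call has exactly 10 rows; each row is the pose to reach, as a shift and turn from the pose commanded when the call began, along the tool's axes at that moment; what a row does not reach only later rows make up. A row lasts 1/10 s, in which the tool goes at most 50 mm and 8.59 degrees, less where a joint would pass 70% of its speed; a pose out of reach is approached as far as the arm can. A call with a gripper value outside its range is refused whole. The fingers move at their own pace and stop on an object; "squeeze" is the grip in N (left out, the last holds). Time passes only in rows, so rows that repeat a pose let the fingers close, or fill a call up. It gives the time, the measured TCP pose, the force, the opening and the grip force at its end, in the units of the state.
- arm.observe(): the state, without advancing time (a new reading comes with each control period).
- arm.get_image(name): name is "scene" or "top"; returns a dict with "color" (400x640x3 uint8, red, green, blue), "z_map" (400x640 float32, mm along the optical axis (not along the pixel's ray), 0 where there is no reading), "mtx" (3x3 intrinsics, pixels), "k1" (the pictures are not rectified: a ray, as slopes to the right and down, at radius r is drawn at 1 + k1 r^2 times it, then the intrinsics apply), "extrinsics" (4x4, takes a point from camera to world coordinates). Camera axes: x right, y up, looking along -z (the intrinsics and any distortion apply to the point x, -y, -z); pixel columns grow to the right and rows downward; lengths in mm; the calibration is good to about 2 mm. A picture is of the moment at which its call begins.
- arm.hand_in(): hands the job in; it is judged then, once.
Trained networks look in the newest picture that a camera, given by its name, has taken for a name from the list of things; names that differ only in an ending like _2 or _b are one class to them, and where a whole thing is asked for, a point or a joint stands for the part that bears it (a point fixed in the world has none). Each returns a list of dicts, best first, with "conf" (0 to 1); they miss things now and then, are a little off and sometimes report something else, mostly with a low value. They report only what shows in the picture. A call takes as long as a camera call. They do not tell look-alikes from the thing itself.
- arm.search_frame(camera, target): "bbox" ([centre column, centre row, width, height] in pixels, round what is visible of it).
- arm.cut_out(camera, target): "region" (400x640 bool, what is visible of it) and "bbox" ([centre column, centre row, width, height] in pixels, round what is visible of it).
The state is a dict: "time": time; "q": joint angles; "joint_velocities": joint speeds; "tau": joint torques, N m; "ee_pos": TCP position; "tcp_rot": TCP orientation; "contact_force": force on the tool from outside, world axes, zero at the start; "ft_torque": the same for the moment, N m; "finger_gap": finger opening in mm; "finger_force": force on a finger pad.
Only numpy, scipy, OpenCV 4.12 (cv2) and the standard library are available. Lean on these libraries where they do the work, as an engineer would, in place of code of your own. Each camera call takes 0.05 s, during which the arm holds its last target. There are 200 camera calls.

## Working session

There is one attempt and no reset: what is moved stays moved. The work goes in short steps, Python scripts to look and compute and a tool call to move; the robot and the scene stay as the last step left them, time stands still between calls to the robot, and variables do not carry over. Pictures are saved under pics/ and viewed, at most 14 in all, crops included, and the job is handed in when it is done.

Besides the shell and the picture viewer there is one more tool, called as name([rows], argument=value, ...), one row to a line, values as JSON. play_rows: Moves the arm, as the interface text tells. Its arguments: {"type":"object","properties":{"steps":{"type":"array"},"squeeze":{"type":"number"}},"required":["steps"]}

```bash
ls; mkdir -p pics; cat > h.py <<'E'
import numpy as np, cv2
from rig import arm
def cloud(im):
    z=im["z_map"];h,w=z.shape;K=im["mtx"]
    u,v=np.meshgrid(np.arange(w),np.arange(h))
    d=np.array([im["k1"],0,0,0,0],float)
    p=cv2.undistortPoints(np.stack([u,v],-1).reshape(-1,1,2).astype(np.float64),K.astype(float),d).reshape(h,w,2)
    c=np.stack([p[...,0]*z,-p[...,1]*z,-z,np.ones_like(z)],-1)
    P=(c@im["extrinsics"].T)[...,:3]; P[z==0]=np.nan
    return P
def save(im,n,crop=None,s=1):
    c=im["color"][...,::-1]
    if crop: c=c[crop[1]:crop[3],crop[0]:crop[2]]
    if s!=1: c=cv2.resize(c,None,fx=s,fy=s,interpolation=cv2.INTER_CUBIC)
    cv2.imwrite("pics/"+n+".png",c)
E
python3 - <<'E'
from h import *
o=arm.observe(); print(o)
for n in("top","scene"):
    im=arm.get_image(n); save(im,n+"0",None,1.25); np.save(n+"0.npy",cloud(im)); print(im["mtx"],im["k1"],im["extrinsics"])
    for t in("scone_A","warmer","switch_tip","board","stop","timer","button_top","pitcher","cup","carafe"):
        P=cloud(im)
        for r in arm.cut_out(n,t):
            print(n,t,round(r["conf"],2),np.round(r["bbox"]),np.round(np.nanmedian(P[r["region"]],0)))
E
```

```text
pics
{'time': 0.0, 'q': array([ 9.11898471e-01,  1.59053922e-01,  1.59825184e+00,  2.45777501e-05,
        1.38620285e+00, -2.10111135e-01]), 'joint_velocities': array([-2.10108115e-04,  1.23096242e-03, -1.31542177e-03,  8.36324699e-04,
        7.27051770e-05, -2.14038356e-03]), 'tau': array([-1.38226042e-03, -3.95999587e+01, -3.31428909e+01, -2.40474947e-04,
        8.36515857e-03, -3.67572272e-05]), 'ee_pos': array([249.11459827, 517.56042539, 230.30434718]), 'tcp_rot': array([-4.14228358e-04,  2.22517081e-01,  9.74928321e-01, -8.63880058e-04]), 'contact_force': array([-0.17508731, -0.74639839,  0.55605099]), 'ft_torque': array([ 0.03383958,  0.06027877, -0.02030607]), 'finger_force': 0.0, 'finger_gap': 85.93535826163401}
[[376.79480958   0.         314.26224008]
 [  0.         376.79480958 198.8123778 ]
 [  0.           0.           1.        ]] -0.05633970519571555 [[ 2.54183867e-02  9.94160500e-01 -1.04875190e-01  4.76223980e+02]
 [-9.99674776e-01  2.54943779e-02 -6.16128111e-04 -4.27034972e+01]
 [ 2.06119750e-03  1.04856743e-01  9.94485201e-01  1.16713382e+03]
 [ 0.00000000e+00
[... 1182 characters left out ...]
  7.16168021e-01  6.97879336e-01  1.14622489e+03]
 [ 0.00000000e+00  0.00000000e+00  0.00000000e+00  1.00000000e+00]]
scene scone_A 0.66 [388. 234.  12.  17.] [555. 224.  62.]
scene warmer 0.56 [390. 239. 121. 108.] [541. 242.  31.]
scene switch_tip 0.64 [412. 193.   4.  17.] [379. 229. 120.]
scene board 0.86 [316. 202.  50.  36.] [499. -73.  11.]
scene board 0.43 [276. 177.  31.  21.] [ 508. -283.   39.]
scene stop 0.68 [243. 196.  31.  30.] [ 664. -311.   44.]
scene timer 0.72 [276. 179.  29.  23.] [ 509. -283.   39.]
scene pitcher 0.81 [236. 144.  33.  35.] [ 446. -523.   62.]
scene cup 0.63 [285. 251.  28.  29.] [783. -35.  35.]
scene carafe 0.75 [254. 229.  26.  39.] [ 801. -150.   63.]
```

View pics/top0.png

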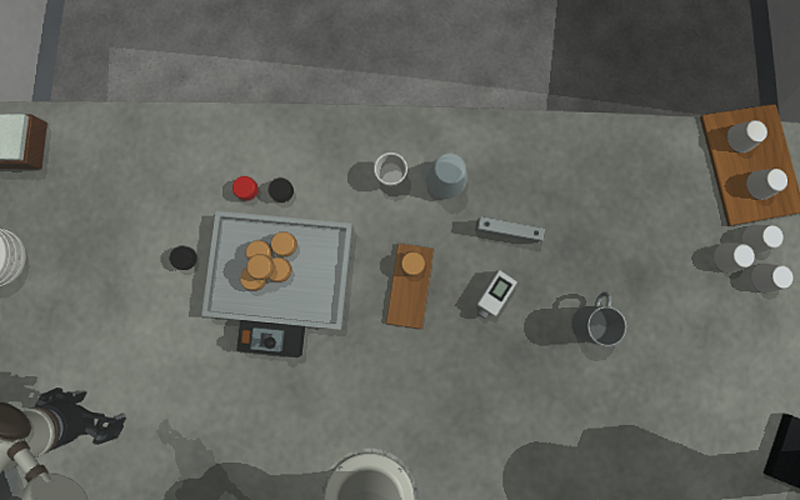

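View pics/scene0.png

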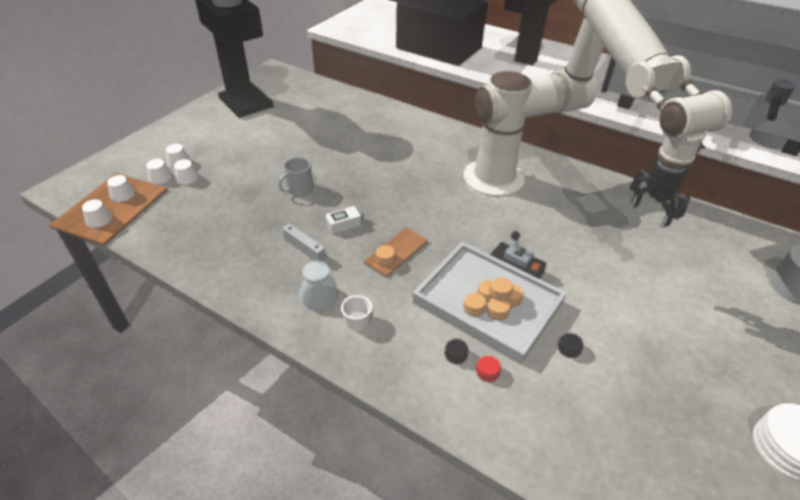

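The top view (800 px wide) shows five scones heaped in the pan at (258,250), (284,243), (260,267), (280,269) and (252,281). A sixth lies on the board at (413,264). The black and red pucks at (183,258), (245,187) and (281,190) are look-alikes outside the pan, so I leave them. The stop is at (511,229), the timer at (497,293) with its button at the lower end, and the toggle at (268,340). Next is an enlarged crop plus fits.

```bash
cat >> h.py <<'E'
def hsv(im): return cv2.cvtColor(im["color"],cv2.COLOR_RGB2HSV)
def scones(im,P):
    H=hsv(im); m=(H[...,0]>8)&(H[...,0]<24)&(H[...,1]>95)&(H[...,2]>110)
    return m
def rect(pts): return cv2.minAreaRect(pts.astype(np.float32))
E
python3 - <<'E'
from h import *
im=arm.get_image("top"); P=cloud(im)
c=im["color"][155:290,155:450,::-1]; 
a=cv2.resize(c[:,:140],None,fx=4,fy=4,interpolation=cv2.INTER_CUBIC); b=cv2.resize(c[20:,150:],None,fx=1.6,fy=1.6,interpolation=cv2.INTER_CUBIC)
out=np.zeros((540,800,3),np.uint8); out[:,:560]=a; out[:b.shape[0],560:560+b.shape[1]]=b[:,:240]
cv2.imwrite("pics/crop1.png",out)
H=hsv(im)
z=P[...,2]
# warmer rim
reg=[r for r in arm.cut_out("top","warmer")][0]["region"]
m=reg&(z>38)&(z<50)&(H[...,1]<60)
print("rim",rect(P[m][:,:2]),np.nanmedian(z[m]))
reg=arm.cut_out("top","board")[0]["region"]; m=reg&(z<16)&(z>8)
print("board",rect(P[m][:,:2]))
for t in("stop","timer"):
    reg=arm.cut_out("top",t)[0]["region"]; zz=np.nanpercentile(z[reg],70); m=reg&(abs(z-zz)<6)
    print(t,zz,rect(P[m][:,:2]),np.round(P[m].mean(0)))
    m=cv2.dilate(reg.astype(np.uint8),np.ones((9,9)))>0
    m&=(z>18)&(z<40); print("  low pts",np.round(P[m]).astype(int).tolist()[:40])
s=scones(im,P)
print("z of scone px, step 2")
for r in range(186,238,2): print(r,' '.join('%3.0f'%z[r,c] if s[r,c] else ' . ' for c in range(188,244,2)))
print("P at 220,210",P[220,210],P[220,230])
m=s.copy(); m[:,:300]=0; m&=z>30; print("board scone",np.round(P[m].mean(0)),rect(P[m&(z>42)][:,:2]))
# switch
m=(z>75)&(abs(P[...,1]-230)<120)&(P[...,0]<400); print("knob",np.round(P[m]).astype(int).tolist()[:30])
E
```

```text
rim ((501.1116943359375, 237.6978759765625), (336.5086975097656, 331.2555847167969), 86.08929443359375) 45.61335151042044
board ((509.6083068847656, -85.76553344726562), (89.90691375732422, 200.2728271484375), 82.79844665527344)
stop 51.415975827818556 ((651.5922241210938, -324.6623229980469), (158.44122314453125, 30.60610008239746), 80.61810302734375) [ 651. -324.   51.]
  low pts [[677, -249, 37], [676, -249, 21], [674, -250, 19], [670, -249, 40], [669, -248, 27], [666, -248, 28], [662, -247, 35], [658, -246, 36], [658, -246, 20], [655, -247, 19], [652, -246, 38], [651, -246, 22], [649, -247, 34], [649, -249, 38], [648, -252, 23], [648, -255, 23], [648, -258, 26], [647, -260, 30], [647, -263, 32], [647, -265, 34], [647, -268, 35], [645, -271, 23], [645, -273, 26], [645, -275, 29], [644, -278, 32], [644, -281, 33], [644, -283, 35], [643, -286, 21], [642, -288, 26], [642, -292, 26], [642, -294, 28], [641, -296, 34], [641, -299, 35], [641, -301, 39], [641, -299, 19], [640, -304, 24], [640, -307, 26], [639, -309, 31], [638, -311, 37], [639, -315, 33]]
timer 45.90997986864486 ((490.5981
[... 3854 characters left out ...]
 [520.47058433 251.60668174 103.80657127] [524.01785292 205.0267152   57.32065606]
board scone [562. -94.  47.] ((560.8775634765625, -89.96395874023438), (51.20553970336914, 54.05690383911133), 1.384235143661499)
knob [[396, 236, 75], [389, 256, 75], [390, 230, 75], [387, 255, 76], [387, 251, 81], [387, 249, 78], [387, 246, 78], [387, 242, 83], [387, 240, 80], [387, 237, 80], [384, 255, 76], [384, 252, 78], [384, 248, 81], [384, 246, 78], [384, 243, 80], [384, 240, 78], [384, 237, 78], [381, 254, 79], [381, 251, 80], [381, 248, 79], [381, 246, 79], [382, 242, 81], [381, 240, 78], [381, 238, 77], [378, 254, 78], [378, 251, 79], [379, 248, 82], [379, 244, 83], [383, 230, 127], [383, 226, 131]]
```

View pics/crop1.png

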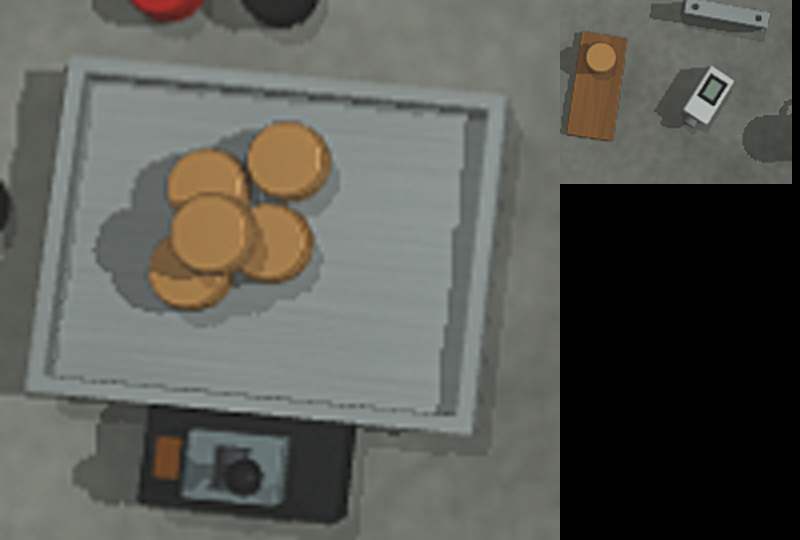

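The crop shows the five heap scones all lying flat: four on the floor at crop (208,187), (289,160), (272,243) and (190,270), with one on top at (211,233). The knob is at (243,476), leaning to image-right, i.e. -y. The pan corners are at (75,58), (505,97), (475,430) and (28,388).

```bash
cat >> h.py <<'E'
def ray(im,u,v,z):
    d=np.array([im["k1"],0,0,0,0],float)
    p=cv2.undistortPoints(np.array([[[u,v]]],float),im["mtx"].astype(float),d)[0,0]
    E=im["extrinsics"]; r=E[:3,:3]@np.array([p[0],-p[1],-1]); o=E[:3,3]
    return o+r*(z-o[2])/r[2]
E
python3 - <<'E'
from h import *
im=arm.get_image("top"); P=cloud(im); z=P[...,2]
f=lambda x,y,zz: ray(im,(x+.5)/4-.5+155,(y+.5)/4-.5+155,zz)
C=np.array([f(*c,45) for c in((75,58),(505,97),(475,430),(28,388))]); print(np.round(C,1),C.mean(0))
for i in range(4):
    d=C[(i+1)%4]-C[i]; print(np.hypot(*d[:2]),np.degrees(np.arctan2(d[1],d[0])))
for n,x,y,zz in(("a",208,187,64),("b",289,160,64),("c",211,233,98),("d",272,243,64),("e",190,270,64),("knob",243,476,125)): print(n,np.round(f(x,y,zz),1))
reg=arm.cut_out("top","timer")[0]["region"]; reg=cv2.dilate(reg.astype(np.uint8),np.ones((3,3)))>0
m=reg&(z>41)&(im["color"].min(-1)>110); m=reg&(z>40.5)
print("timer",rect(P[m][:,:2]),m.sum()*1)
c=im["color"].copy()
s=scones(im,P)&(z>40); s[:,:300]=0; u,v=np.argwhere(s)[:,::-1].mean(0); print("board scone",ray(im,u,v,46),s.sum())
m=(z>100)&(abs(P[...,1]-230)<60)&(P[...,0]<410)&(P[...,0]>350); print("knob",np.round(P[m].mean(0)),m.sum(), np.round(P[m].max(0)))
im=arm.get_image("scene"); P=cloud(im)
m=(P[...,2]>100)&(abs(P[...,1]-230)<60)&(P[...,0]<410)&(P[...,0]>350); print("knob",np.round(P[m].mean(0)),m.sum(), np.round(P[m].max(0)))
E
```

```text
[[674.4 388.9  45. ]
 [652.4  60.1  45. ]
 [403.8  73.7  45. ]
 [424.7 408.6  45. ]] [538.82156649 232.82748606  45.        ]
329.53734287364176 -93.83134453670425
248.90978354897013 176.85552768560294
335.53600024082823 86.4296865495851
250.43864897450763 -4.520284820709229
a [576.8 275.6  64. ]
b [598.4 216.4  64. ]
c [540.8 261.8  98. ]
d [536.7 226.   64. ]
e [515.3 285.6  64. ]
knob [373.2 223.5 125. ]
timer ((491.3013610839844, -289.4559326171875), (51.74321365356445, 108.25621032714844), 57.81941223144531) 555
board scone [562.13999966 -94.06541058  46.        ] 272
knob [373. 222. 132.] 70 [384. 234. 139.]
knob [380. 226. 124.] 54 [391. 238. 138.]
```

```bash
cat >> h.py <<'E'
from scipy.spatial.transform import Rotation as R
def Rd(ang):
    a=np.radians(ang); y=np.array([np.cos(a),np.sin(a),0]); z=np.array([0,0,-1.]); return R.from_matrix(np.stack([np.cross(y,z),y,z],1))
def cur(o=None):
    o=o or arm.observe(); q=o["tcp_rot"]; return np.array(o["ee_pos"]),R.from_quat([q[1],q[2],q[3],q[0]])
def plan(start,*ways):
    """start: None (measured) or (x,y,z,ang); ways: (x,y,z,ang)"""
    p,r=cur() if start is None else (np.array(start[:3]),Rd(start[3]))
    y=r.as_matrix()[:,1]; print("from",np.round(p),"ang %.1f"%np.degrees(np.arctan2(y[1],y[0])))
    for w in ways:
        s=r.inv().apply(np.array(w[:3])-p)/1000; t=(r.inv()*Rd(w[3])).as_rotvec()
        print(w,"->",[float(round(v,3)) for v in s]+[float(round(v,2)) for v in t])
E
python3 - <<'E'
from h import *
plan(None,(541,262,180,50))
S=(541,262,180,50)
plan(S,(541,262,66,50))
plan((541,262,66,50),(541,262,160,50),(475,137,160,50),(475,137,120,50))
plan((475,137,120,50),(475,137,36,50),(475,137,150,50))
E
```

```text
from [249. 518. 231.] ang 64.3
(541, 262, 180, 50) -> [-0.374, -0.104, 0.051, -0.0, -0.0, 0.25]
from [541 262 180] ang 50.0
(541, 262, 66, 50) -> [0.0, 0.0, 0.114, 0.0, 0.0, 0.0]
from [541 262  66] ang 50.0
(541, 262, 160, 50) -> [0.0, 0.0, -0.094, 0.0, 0.0, 0.0]
(475, 137, 160, 50) -> [-0.03, -0.138, -0.094, 0.0, 0.0, 0.0]
(475, 137, 120, 50) -> [-0.03, -0.138, -0.054, 0.0, 0.0, 0.0]
from [475 137 120] ang 50.0
(475, 137, 36, 50) -> [0.0, 0.0, 0.084, 0.0, 0.0, 0.0]
(475, 137, 150, 50) -> [0.0, 0.0, -0.03, 0.0, 0.0, 0.0]
```

play_rows([
  [0.085,-0.374,-0.104,0.051,0,0,0.25],
  [0.085,-0.374,-0.104,0.051,0,0,0.25],
  [0.085,-0.374,-0.104,0.051,0,0,0.25],
  [0.085,-0.374,-0.104,0.051,0,0,0.25],
  [0.085,-0.374,-0.104,0.051,0,0,0.25],
  [0.085,-0.374,-0.104,0.051,0,0,0.25],
  [0.085,-0.374,-0.104,0.051,0,0,0.25],
  [0.085,-0.374,-0.104,0.051,0,0,0.25],
  [0.085,-0.374,-0.104,0.051,0,0,0.25],
  [0.085,-0.374,-0.104,0.051,0,0,0.25],
], squeeze=25)

```text
time: 2.5
ee_pos: [541.6, 261.5, 180.0]
tcp_rot: [-0.0, 0.343, 0.939, -0.0]
contact_force: [-0.7, 1.3, -0.4]
finger_gap: 85.2
finger_force: 0.0
```

play_rows([
  [0.085,0,0,0.04,0,0,0],
  [0.085,0,0,0.07,0,0,0],
  [0.085,0,0,0.09,0,0,0],
  [0.085,0,0,0.105,0,0,0],
  [0.085,0,0,0.113,0,0,0],
  [0.05,0,0,0.113,0,0,0],
  [0.05,0,0,0.113,0,0,0],
  [0.05,0,0,0.113,0,0,0],
  [0.05,0,0,0.113,0,0,0],
  [0.05,0,0,0.113,0,0,0],
], squeeze=25)

```text
time: 3.5
ee_pos: [542.3, 262.4, 68.6]
tcp_rot: [0.001, 0.342, 0.94, 0.001]
contact_force: [0.4, 0.5, 4.4]
finger_gap: 59.2
finger_force: 27.6
```

play_rows([
  [0.05,0,0,-0.03,0,0,0],
  [0.05,0,0,-0.06,0,0,0],
  [0.05,-0.005,-0.02,-0.09,0,0,0],
  [0.05,-0.011,-0.05,-0.09,0,0,0],
  [0.05,-0.018,-0.08,-0.09,0,0,0],
  [0.05,-0.024,-0.11,-0.09,0,0,0],
  [0.05,-0.03,-0.138,-0.09,0,0,0],
  [0.05,-0.03,-0.138,-0.09,0,0,0],
  [0.05,-0.03,-0.138,-0.07,0,0,0],
  [0.05,-0.03,-0.138,-0.053,0,0,0],
])

```text
time: 4.5
ee_pos: [476.2, 137.3, 120.3]
tcp_rot: [0.001, 0.343, 0.939, 0.0]
contact_force: [-0.5, 0.4, -0.5]
finger_gap: 59.0
finger_force: 27.5
```

play_rows([
  [0.05,0,0,0.03,0,0,0],
  [0.05,0,0,0.055,0,0,0],
  [0.05,0,0,0.07,0,0,0],
  [0.05,0,0,0.078,0,0,0],
  [0.05,0,0,0.083,0,0,0],
  [0.05,0,0,0.085,0,0,0],
  [0.075,0,0,0.085,0,0,0],
  [0.075,0,0,0.085,0,0,0],
  [0.075,0,0,0.05,0,0,0],
  [0.075,0,0,0.0,0,0,0],
])

```text
time: 5.5
ee_pos: [473.2, 137.0, 119.2]
tcp_rot: [-0.003, 0.342, 0.94, -0.001]
contact_force: [1.5, -0.1, 0.9]
finger_gap: 75.4
finger_force: 0.0
```

```bash
cat > look.py <<'E'
from h import *
def find():
    im=arm.get_image("top"); P=cloud(im); z=P[...,2]; s=scones(im,P)&(z>55)&(z<72)&(P[...,0]<700)
    g=s.astype(np.uint8)*255; g=cv2.morphologyEx(g,cv2.MORPH_OPEN,np.ones((3,3)))
    big=cv2.resize(g,None,fx=4,fy=4,interpolation=cv2.INTER_LINEAR); big=(big>127).astype(np.uint8)
    # template: disc radius ~ 30mm
    res=[]; sc=4*376.8/(1105.); rr=int(30*sc)
    k=np.zeros((2*rr+1,2*rr+1),np.float32); cv2.circle(k,(rr,rr),rr,1,-1); k/=k.sum()
    f=cv2.filter2D(big.astype(np.float32),-1,k)
    while 1:
        _,m,_,(x,y)=cv2.minMaxLoc(f)
        if m<.6: break
        w=ray(im,(x+.5)/4-.5,(y+.5)/4-.5,64); res.append((np.round(w[:2],0),round(m,2)))
        cv2.circle(f,(x,y),int(rr*1.5),0,-1)
    C=np.array([539,233]); a=np.radians(-3.8); M=np.array([[np.cos(a),-np.sin(a)],[np.sin(a),np.cos(a)]])
    for w,m in res: print("world",w,"warmer",np.round(M.T@(w-C)),m)
    return im
if __name__=="__main__": find()
E
python3 - <<'E'
from look import *
find()
plan(None,(515,286,150,50))
plan((515,286,150,50),(488,337,150,50),)
E
```

```text
world [599. 219.] warmer [ 61. -10.] 0.9
world [577. 277.] warmer [35. 46.] 0.89
world [558. 234.] warmer [19.  2.] 0.7
from [480. 137. 130.] ang 50.0
(515, 286, 150, 50) -> [0.069, 0.136, -0.019, 0.01, 0.01, -0.0]
from [515 286 150] ang 50.0
(488, 337, 150, 50) -> [0.053, 0.022, 0.0, 0.0, 0.0, 0.0]
```

play_rows([
  [0.085,0.01,0.03,-0.04,0,0,0],
  [0.085,0.036,0.068,-0.04,0,0,0],
  [0.085,0.069,0.136,-0.035,0,0,0],
  [0.085,0.071,0.139,-0.035,0,0,0],
  [0.085,0.071,0.139,-0.035,0,0,0],
  [0.085,0.071,0.139,-0.035,0,0,0],
  [0.085,0.071,0.139,-0.035,0,0,0],
  [0.085,0.071,0.139,-0.035,0,0,0],
  [0.085,0.071,0.139,-0.035,0,0,0],
  [0.085,0.071,0.139,-0.035,0,0,0],
])

```text
time: 6.55
ee_pos: [510.7, 288.6, 155.5]
tcp_rot: [0.0, 0.343, 0.939, 0.0]
contact_force: [0.5, -0.1, 0.2]
finger_gap: 84.5
finger_force: 0.0
```

```bash
python3 - <<'E'
from look import *
find()
plan(None,(515,286,150,50))
E
```

```text
world [537. 228.] warmer [-2. -5.] 0.92
world [475. 136.] warmer [ -57. -101.] 0.92
world [577. 277.] warmer [35. 46.] 0.9
world [599. 219.] warmer [ 61. -10.] 0.88
world [516. 286.] warmer [-26.  51.] 0.81
from [511. 289. 155.] ang 49.9
(515, 286, 150, 50) -> [-0.005, 0.001, 0.005, 0.0, 0.0, -0.0]
```

play_rows([
  [0.085,-0.005,0.001,0.03,0,0,0],
  [0.085,-0.005,0.001,0.065,0,0,0],
  [0.085,-0.005,0.001,0.095,0,0,0],
  [0.085,-0.005,0.001,0.115,0,0,0],
  [0.085,-0.005,0.001,0.121,0,0,0],
  [0.05,-0.005,0.001,0.121,0,0,0],
  [0.05,-0.005,0.001,0.121,0,0,0],
  [0.05,-0.005,0.001,0.121,0,0,0],
  [0.05,-0.005,0.001,0.121,0,0,0],
  [0.05,-0.005,0.001,0.121,0,0,0],
])

```text
time: 7.6
ee_pos: [516.3, 287.1, 35.9]
tcp_rot: [0.001, 0.342, 0.94, 0.001]
contact_force: [-0.5, 0.0, 5.0]
finger_gap: 59.5
finger_force: 27.9
```

play_rows([
  [0.05,0,0,-0.03,0,0,0],
  [0.05,0,0,-0.055,0,0,0],
  [0.05,0.027,0.011,-0.06,0,0,0],
  [0.05,0.053,0.022,-0.06,0,0,0],
  [0.05,0.053,0.022,-0.06,0,0,0],
  [0.05,0.053,0.022,-0.06,0,0,0],
  [0.05,0.053,0.022,-0.035,0,0,0],
  [0.05,0.053,0.022,-0.012,0,0,0],
  [0.05,0.053,0.022,-0.003,0,0,0],
  [0.05,0.053,0.022,0.001,0,0,0],
])

```text
time: 8.6
ee_pos: [487.7, 336.0, 34.5]
tcp_rot: [-0.002, 0.342, 0.94, -0.002]
contact_force: [-10.9, -8.3, 30.0]
finger_gap: 59.4
finger_force: 32.0
```

play_rows([
  [0.05,0,0,0,0,0,0],
  [0.075,0,0,0,0,0,0],
  [0.075,0,0,0,0,0,0],
  [0.075,0,0,0,0,0,0],
  [0.075,0,0,-0.05,0,0,0],
  [0.075,0,0,-0.1,0,0,0],
  [0.075,0,0,-0.12,0,0,0],
  [0.075,0,0,-0.12,0,0,0],
  [0.075,0,0,-0.12,0,0,0],
  [0.075,0,0,-0.12,0,0,0],
])

```text
time: 9.6
ee_pos: [487.3, 337.1, 151.0]
tcp_rot: [-0.001, 0.342, 0.94, -0.001]
contact_force: [-1.1, -0.6, -0.8]
finger_gap: 74.9
finger_force: 0.0
```

```bash
python3 - <<'E'
from h import *
plan(None,(537,227,150,111))
plan((537,227,150,111),(481,237,150,111))
E
```

```text
from [487. 337. 151.] ang 50.0
(537, 227, 150, 111) -> [-0.109, -0.052, 0.001, -0.0, -0.0, -1.07]
from [537 227 150] ang 111.0
(481, 237, 150, 111) -> [0.049, 0.029, 0.0, 0.0, 0.0, 0.0]
```

play_rows([
  [0.085,-0.03,-0.015,0.001,0,0,-0.15],
  [0.085,-0.06,-0.03,0.001,0,0,-0.3],
  [0.085,-0.09,-0.04,0.001,0,0,-0.45],
  [0.085,-0.109,-0.052,0.001,0,0,-0.6],
  [0.085,-0.109,-0.052,0.001,0,0,-0.75],
  [0.085,-0.109,-0.052,0.001,0,0,-0.9],
  [0.085,-0.109,-0.052,0.001,0,0,-1.05],
  [0.085,-0.109,-0.052,0.001,0,0,-1.07],
  [0.085,-0.109,-0.052,0.001,0,0,-1.07],
  [0.085,-0.109,-0.052,0.001,0,0,-1.07],
])

```text
time: 10.6
ee_pos: [538.2, 227.7, 151.5]
tcp_rot: [-0.001, -0.183, 0.983, -0.0]
contact_force: [-0.4, 0.2, -0.5]
finger_gap: 84.9
finger_force: 0.0
```

```bash
python3 - <<'E'
from look import *
find()
plan(None,(537,227,150,111))
E
```

```text
world [475. 136.] warmer [ -57. -101.] 0.9
world [487. 335.] warmer [-59.  98.] 0.8
from [538. 228. 152.] ang 111.2
(537, 227, 150, 111) -> [0.001, -0.0, 0.002, 0.0, -0.0, 0.0]
```

Scone e is placed well. Next, d: grasp at TCP z≈36, place at ≈38.

play_rows([
  [0.085,0,0,0.03,0,0,0],
  [0.085,0,0,0.065,0,0,0],
  [0.085,0,0,0.095,0,0,0],
  [0.085,0,0,0.11,0,0,0],
  [0.085,0,0,0.115,0,0,0],
  [0.05,0,0,0.115,0,0,0],
  [0.05,0,0,0.115,0,0,0],
  [0.05,0,0,0.115,0,0,0],
  [0.05,0,0,0.115,0,0,0],
  [0.05,0,0,0.115,0,0,0],
])

```text
time: 11.65
ee_pos: [540.2, 228.1, 39.1]
tcp_rot: [0.002, -0.184, 0.983, 0.0]
contact_force: [0.1, -0.4, 6.1]
finger_gap: 59.1
finger_force: 19.3
```

play_rows([
  [0.05,0,0,-0.03,0,0,0],
  [0.05,0,0,-0.055,0,0,0],
  [0.05,0.024,0.014,-0.06,0,0,0],
  [0.05,0.049,0.029,-0.06,0,0,0],
  [0.05,0.049,0.029,-0.06,0,0,0],
  [0.05,0.049,0.029,-0.06,0,0,0],
  [0.05,0.049,0.029,-0.035,0,0,0],
  [0.05,0.049,0.029,-0.015,0,0,0],
  [0.05,0.049,0.029,-0.006,0,0,0],
  [0.05,0.049,0.029,-0.001,0,0,0],
])

```text
time: 12.65
ee_pos: [482.1, 236.5, 39.1]
tcp_rot: [-0.002, -0.185, 0.983, -0.0]
contact_force: [-19.5, -6.7, 40.4]
finger_gap: 58.5
finger_force: 33.3
```

play_rows([
  [0.05,0,0,0,0,0,0],
  [0.075,0,0,0,0,0,0],
  [0.075,0,0,0,0,0,0],
  [0.075,0,0,0,0,0,0],
  [0.075,0,0,-0.05,0,0,0],
  [0.075,0,0,-0.1,0,0,0],
  [0.075,0,0,-0.115,0,0,0],
  [0.075,0,0,-0.115,0,0,0],
  [0.075,0,0,-0.115,0,0,0],
  [0.075,0,0,-0.115,0,0,0],
])

```text
time: 13.65
ee_pos: [480.9, 236.6, 150.8]
tcp_rot: [-0.002, -0.185, 0.983, -0.0]
contact_force: [-0.8, 0.9, -0.4]
finger_gap: 75.2
finger_force: 0.0
```

```bash
python3 - <<'E'
from h import *
plan(None,(577,277,150,20))
plan((577,277,150,20),(604,329,150,20))
E
```

```text
from [481. 237. 151.] ang 111.3
(577, 277, 150, 20) -> [-0.104, 0.003, 0.0, -0.0, -0.0, 1.59]
from [577 277 150] ang 20.0
(604, 329, 150, 20) -> [0.04, 0.043, 0.0, 0.0, 0.0, 0.0]
```

```bash
python3 - <<'E'
from h import *
plan(None,(577,277,150,50))
plan((577,277,150,50),(604,329,150,50))
E
```

```text
from [481. 237. 151.] ang 111.3
(577, 277, 150, 50) -> [-0.104, 0.003, 0.0, -0.0, -0.0, 1.07]
from [577 277 150] ang 50.0
(604, 329, 150, 50) -> [0.013, 0.057, 0.0, 0.0, 0.0, 0.0]
```

play_rows([
  [0.085,-0.03,0.001,0,0,0,0.15],
  [0.085,-0.06,0.002,0,0,0,0.3],
  [0.085,-0.09,0.003,0,0,0,0.45],
  [0.085,-0.104,0.003,0,0,0,0.6],
  [0.085,-0.104,0.003,0,0,0,0.75],
  [0.085,-0.104,0.003,0,0,0,0.9],
  [0.085,-0.104,0.003,0,0,0,1.04],
  [0.085,-0.104,0.003,0,0,0,1.07],
  [0.085,-0.104,0.003,0,0,0,1.07],
  [0.085,-0.104,0.003,0,0,0,1.07],
])

```text
time: 14.65
ee_pos: [577.8, 277.4, 152.4]
tcp_rot: [-0.001, 0.341, 0.94, -0.0]
contact_force: [-0.7, -0.5, 0.1]
finger_gap: 85.1
finger_force: 0.0
```

play_rows([
  [0.085,0,0,0.03,0,0,0],
  [0.085,0,0,0.065,0,0,0],
  [0.085,0,0,0.095,0,0,0],
  [0.085,0,0,0.11,0,0,0],
  [0.085,0,0,0.114,0,0,0],
  [0.05,0,0,0.114,0,0,0],
  [0.05,0,0,0.114,0,0,0],
  [0.05,0,0,0.114,0,0,0],
  [0.05,0,0,0.114,0,0,0],
  [0.05,0,0,0.114,0,0,0],
])

```text
time: 15.65
ee_pos: [579.9, 278.0, 41.5]
tcp_rot: [0.002, 0.342, 0.94, 0.001]
contact_force: [-0.0, 0.5, 6.0]
finger_gap: 59.0
finger_force: 27.7
```

play_rows([
  [0.05,0,0,-0.03,0,0,0],
  [0.05,0,0,-0.055,0,0,0],
  [0.05,0.006,0.028,-0.06,0,0,0],
  [0.05,0.013,0.057,-0.06,0,0,0],
  [0.05,0.013,0.057,-0.06,0,0,0],
  [0.05,0.013,0.057,-0.06,0,0,0],
  [0.05,0.013,0.057,-0.035,0,0,0],
  [0.05,0.013,0.057,-0.015,0,0,0],
  [0.05,0.013,0.057,-0.008,0,0,0],
  [0.05,0.013,0.057,-0.004,0,0,0],
])

```text
time: 16.65
ee_pos: [604.1, 328.6, 42.3]
tcp_rot: [-0.001, 0.343, 0.939, -0.001]
contact_force: [-0.4, 0.7, -0.3]
finger_gap: 58.9
finger_force: 27.6
```

play_rows([
  [0.05,0,0,0,0,0,0],
  [0.075,0,0,0,0,0,0],
  [0.075,0,0,0,0,0,0],
  [0.075,0,0,0,0,0,0],
  [0.075,0,0,-0.05,0,0,0],
  [0.075,0,0,-0.1,0,0,0],
  [0.075,0,0,-0.115,0,0,0],
  [0.075,0,0,-0.115,0,0,0],
  [0.075,0,0,-0.115,0,0,0],
  [0.075,0,0,-0.115,0,0,0],
])

```text
time: 17.65
ee_pos: [603.5, 329.0, 155.4]
tcp_rot: [-0.002, 0.342, 0.94, -0.001]
contact_force: [-0.4, 0.0, -0.1]
finger_gap: 75.1
finger_force: 0.0
```

```bash
python3 - <<'E'
from look import *
find()
plan(None,(562,-94,180,50))
plan((562,-94,180,50),(590,124,150,50))
E
```

```text
world [487. 334.] warmer [-59.  97.] 0.93
world [483. 234.] warmer [-56.  -3.] 0.91
world [475. 136.] warmer [ -57. -101.] 0.91
world [599. 219.] warmer [ 61. -10.] 0.9
from [604. 329. 155.] ang 50.0
(562, -94, 180, 50) -> [-0.24, -0.351, -0.024, -0.0, -0.0, -0.0]
from [562 -94 180] ang 50.0
(590, 124, 150, 50) -> [0.119, 0.185, 0.03, 0.0, 0.0, 0.0]
```

play_rows([
  [0.085,-0.024,-0.035,-0.024,0,0,0],
  [0.085,-0.05,-0.073,-0.024,0,0,0],
  [0.085,-0.075,-0.11,-0.024,0,0,0],
  [0.085,-0.1,-0.15,-0.024,0,0,0],
  [0.085,-0.13,-0.19,-0.024,0,0,0],
  [0.085,-0.157,-0.23,-0.024,0,0,0],
  [0.085,-0.185,-0.27,-0.024,0,0,0],
  [0.085,-0.21,-0.31,-0.024,0,0,0],
  [0.085,-0.24,-0.351,-0.024,0,0,0],
  [0.085,-0.24,-0.351,-0.024,0,0,0],
])

```text
time: 18.7
ee_pos: [561.7, -98.9, 180.8]
tcp_rot: [-0.001, 0.345, 0.938, -0.001]
contact_force: [0.2, 0.3, -0.2]
finger_gap: 84.8
finger_force: 0.0
```

```bash
python3 - <<'E'
from look import *
im=find(); save(im,"v2",(150,140,450,300),2.6)
c=arm.get_image("scene"); P=cloud(c); s=scones(c,P)&(P[...,1]<0)&(P[...,1]>-180)&(P[...,2]>38); print(np.round(P[s].mean(0)),s.sum(),rect(P[s][:,:2]))
plan(None,(562,-94,180,50))
E
```

```text
world [603. 328.] warmer [58. 99.] 0.88
world [473. 136.] warmer [ -59. -101.] 0.81
world [601. 219.] warmer [ 63. -10.] 0.81
world [486. 335.] warmer [-60.  98.] 0.8
world [483. 234.] warmer [-56.  -3.] 0.79
[568. -87.  45.] 145 ((568.5784912109375, -87.56786346435547), (58.57950210571289, 55.108211517333984), 31.997404098510742)
from [562. -94. 181.] ang 49.8
(562, -94, 180, 50) -> [0.0, 0.0, 0.001, -0.0, -0.0, -0.0]
```

View pics/v2.png

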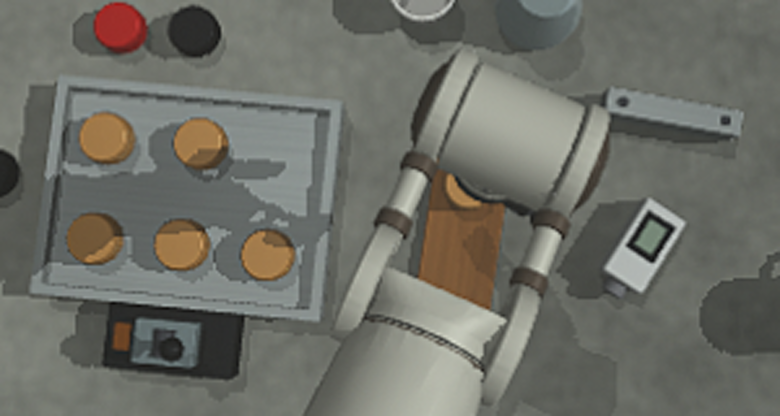

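Five scones are spread evenly in the pan at (106,137), (200,142), (95,237), (181,243) and (267,254). The sixth is under the gripper on the board. I grasp it now.

play_rows([
  [0.085,0,0.001,0.04,0,0,0],
  [0.085,0,0.001,0.08,0,0,0],
  [0.085,0,0.001,0.115,0,0,0],
  [0.085,0,0.001,0.14,0,0,0],
  [0.085,0,0.001,0.157,0,0,0],
  [0.05,0,0.001,0.159,0,0,0],
  [0.05,0,0.001,0.159,0,0,0],
  [0.05,0,0.001,0.159,0,0,0],
  [0.05,0,0.001,0.159,0,0,0],
  [0.05,0,0.001,0.159,0,0,0],
])

```text
time: 19.8
ee_pos: [564.3, -93.0, 24.3]
tcp_rot: [0.001, 0.342, 0.94, -0.0]
contact_force: [0.4, -0.0, -1.5]
finger_gap: 59.4
finger_force: 27.0
```

play_rows([
  [0.05,0,0,-0.04,0,0,0],
  [0.05,0,0,-0.08,0,0,0],
  [0.05,0.01,0.015,-0.11,0,0,0],
  [0.05,0.03,0.047,-0.11,0,0,0],
  [0.05,0.05,0.078,-0.11,0,0,0],
  [0.05,0.07,0.109,-0.11,0,0,0],
  [0.05,0.09,0.14,-0.11,0,0,0],
  [0.05,0.11,0.171,-0.11,0,0,0],
  [0.05,0.119,0.185,-0.11,0,0,0],
  [0.05,0.119,0.185,-0.11,0,0,0],
])

```text
time: 20.8
ee_pos: [591.6, 127.2, 133.6]
tcp_rot: [0.0, 0.341, 0.94, 0.0]
contact_force: [0.2, -0.6, -0.4]
finger_gap: 59.2
finger_force: 27.6
```

```bash
python3 - <<'E'
from h import *
arm.get_image("top")
plan(None,(590,124,44,50))
E
```

```text
from [592. 126. 133.] ang 50.1
(590, 124, 44, 50) -> [0.0, -0.002, 0.089, -0.0, 0.0, 0.0]
```

play_rows([
  [0.05,0,-0.002,0.03,0,0,0],
  [0.05,0,-0.002,0.06,0,0,0],
  [0.05,0,-0.002,0.08,0,0,0],
  [0.05,0,-0.002,0.088,0,0,0],
  [0.05,0,-0.002,0.089,0,0,0],
  [0.075,0,-0.002,0.089,0,0,0],
  [0.075,0,-0.002,0.089,0,0,0],
  [0.075,0,-0.002,0.089,0,0,0],
  [0.075,0,-0.002,0.05,0,0,0],
  [0.075,0,-0.002,0,0,0,0],
])

```text
time: 21.85
ee_pos: [588.0, 123.8, 132.1]
tcp_rot: [-0.003, 0.342, 0.94, -0.001]
contact_force: [1.0, -0.8, 0.5]
finger_gap: 75.0
finger_force: 0.0
```

```bash
python3 - <<'E'
from h import *
arm.get_image("top")
plan(None,(377,180,200,90))
plan((377,180,200,90),(377,180,115,90),(377,265,115,90))
E
```

```text
from [595. 124. 144.] ang 50.0
(377, 180, 200, 90) -> [0.202, -0.097, -0.059, 0.0, 0.01, -0.7]
from [377 180 200] ang 90.0
(377, 180, 115, 90) -> [0.0, 0.0, 0.085, 0.0, 0.0, 0.0]
(377, 265, 115, 90) -> [0.0, 0.085, 0.085, 0.0, 0.0, 0.0]
```

play_rows([
  [0,0.0,0,-0.05,0,0,0],
  [0,0.04,-0.02,-0.07,0,0,-0.14],
  [0,0.08,-0.04,-0.07,0,0,-0.28],
  [0,0.12,-0.06,-0.07,0,0,-0.42],
  [0,0.16,-0.08,-0.07,0,0,-0.56],
  [0,0.2,-0.096,-0.07,0,0,-0.7],
  [0,0.2,-0.096,-0.07,0,0,-0.7],
  [0,0.2,-0.096,-0.07,0,0,-0.7],
  [0,0.2,-0.096,-0.07,0,0,-0.7],
  [0,0.2,-0.096,-0.07,0,0,-0.7],
])

```text
time: 22.9
ee_pos: [376.5, 178.7, 203.8]
tcp_rot: [0.0, 0.0, 1.0, 0.0]
contact_force: [-0.4, -0.0, 0.4]
finger_gap: 0.1
finger_force: 0.0
```

```bash
python3 - <<'E'
from look import *
im=find(); save(im,"v3",(150,150,310,290),4)
plan(None,(375,178,108,90),(375,240,108,90))
E
```

```text
world [487. 334.] warmer [-59.  97.] 0.94
world [475. 136.] warmer [ -57. -101.] 0.93
world [483. 234.] warmer [-56.  -3.] 0.92
world [588. 121.] warmer [  56. -109.] 0.91
world [603. 328.] warmer [58. 99.] 0.88
world [599. 218.] warmer [ 61. -11.] 0.88
from [376. 179. 204.] ang 90.0
(375, 178, 108, 90) -> [0.001, -0.001, 0.096, -0.0, 0.0, -0.0]
(375, 240, 108, 90) -> [0.001, 0.061, 0.096, -0.0, 0.0, -0.0]
```

View pics/v3.png

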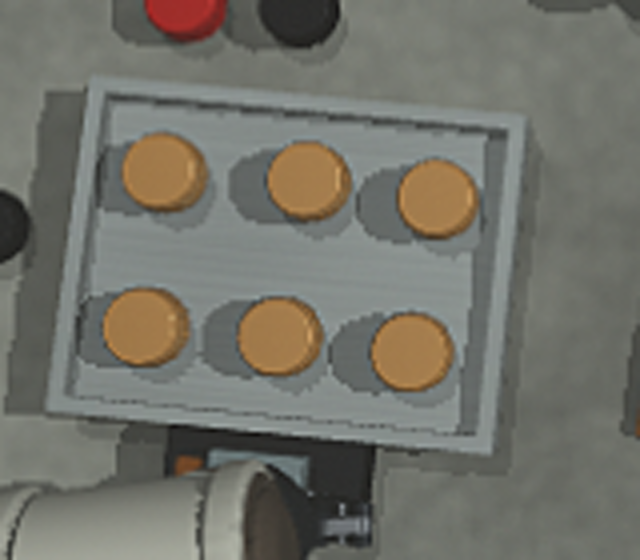

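All six scones are in the pan at (164,172), (308,180), (437,198), (146,327), (279,335) and (412,352), in a 2x3 grid with spacing of at least 97 mm. Now the switch.

play_rows([
  [0,0,0,0.03,0,0,0],
  [0,0,0,0.065,0,0,0],
  [0,0,0,0.09,0,0,0],
  [0,0,0,0.096,0,0,0],
  [0,0,0.008,0.096,0,0,0],
  [0,0,0.017,0.096,0,0,0],
  [0,0,0.025,0.096,0,0,0],
  [0,0,0.033,0.096,0,0,0],
  [0,0,0.042,0.096,0,0,0],
  [0,0,0.05,0.096,0,0,0],
])

```text
time: 23.95
ee_pos: [375.5, 230.0, 107.7]
tcp_rot: [0.0, -0.001, 1.0, 0.0]
contact_force: [0.8, -0.7, 1.3]
finger_gap: 0.0
finger_force: 0.6
```

play_rows([
  [0,0,0.004,0,0,0,0],
  [0,0,0.008,0,0,0,0],
  [0,0,0.011,0,0,0,0],
  [0,0,0.013,0,0,0,0],
  [0,0,0.014,0,0,0,0],
  [0,0,0.015,0,0,0,0],
  [0,0,0.015,0,0,0,0],
  [0,0,0.015,0,0,0,0],
  [0,0,0.015,0,0,0,0],
  [0,0,0.015,0,0,0,0],
])

```text
time: 24.95
ee_pos: [375.2, 244.0, 107.3]
tcp_rot: [-0.0, -0.001, 1.0, 0.0]
contact_force: [-0.4, 0.5, -1.1]
finger_gap: 0.3
finger_force: 0.4
```

```bash
python3 - <<'E'
from h import *
im=arm.get_image("scene"); P=cloud(im); save(im,"v4",(360,140,480,240),6)
o=arm.observe(); print(o["ee_pos"],o["contact_force"])
E
```

```text
[375.15839784 243.96408002 107.28273729] [ 0.15188022 -1.58280399 -0.95877523]
```

View pics/v4.png

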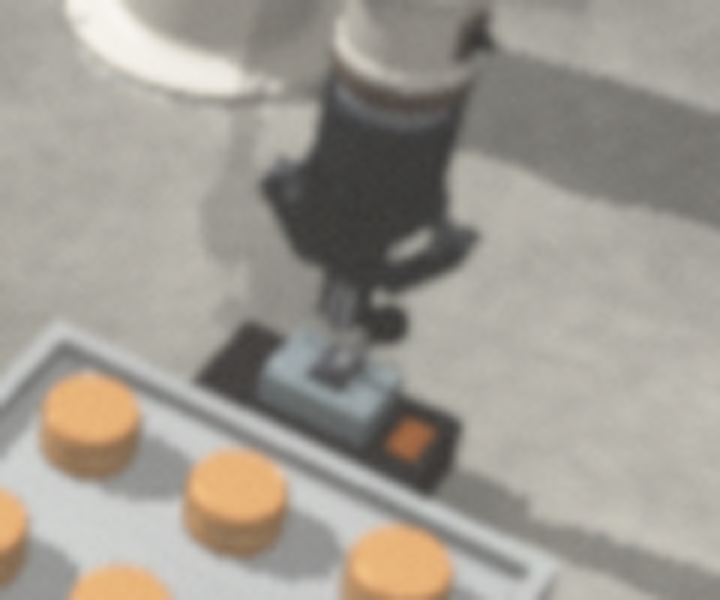

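The knob at (385,320) is in contact with the shut fingers and now leans to +y. I keep pushing gently until the end-stop force shows.

play_rows([
  [0,0,0.001,0,0,0,0],
  [0,0,0.002,0,0,0,0],
  [0,0,0.003,0,0,0,0],
  [0,0,0.004,0,0,0,0],
  [0,0,0.005,0,0,0,0],
  [0,0,0.006,0,0,0,0],
  [0,0,0.006,0,0,0,0],
  [0,0,0.006,0,0,0,0],
  [0,0,0.006,0,0,0,0],
  [0,0,0.006,0,0,0,0],
])

```text
time: 26.0
ee_pos: [375.3, 249.0, 107.2]
tcp_rot: [-0.0, -0.001, 1.0, -0.001]
contact_force: [-0.7, -6.5, -0.6]
finger_gap: -0.3
finger_force: 3.2
```

play_rows([
  [0,0,-0.02,0,0,0,0],
  [0,0,-0.04,-0.01,0,0,0],
  [0,0,-0.06,-0.05,0,0,0],
  [0,0,-0.08,-0.1,0,0,0],
  [0.02,0,-0.1,-0.12,0,0,0],
  [0.04,0,-0.14,-0.12,0,0,0],
  [0.06,0,-0.18,-0.12,0,0,0],
  [0.085,0,-0.22,-0.12,0,0,0],
  [0.085,0,-0.26,-0.12,0,0,0],
  [0.085,0,-0.26,-0.12,0,0,0],
])

```text
time: 27.0
ee_pos: [376.0, -13.6, 227.9]
tcp_rot: [0.001, 0.003, 1.0, -0.001]
contact_force: [1.0, -0.8, -0.2]
finger_gap: 84.3
finger_force: 0.0
```

```bash
cat > tim.py <<'E'
from look import *
def timer(im,show=True):
    P=cloud(im); z=P[...,2]; reg=arm.cut_out("top","timer")
    reg=[r for r in reg if r["bbox"][0]>340][0]["region"]
    m=cv2.dilate(reg.astype(np.uint8),np.ones((7,7)))>0
    V=im["color"].max(-1); m&=(z>35)
    # white body pixels -> top face plane z=44 by ray
    w=(m&(V>150)).astype(np.uint8); cs,_=cv2.findContours(w,cv2.RETR_EXTERNAL,cv2.CHAIN_APPROX_NONE); c=max(cs,key=cv2.contourArea).reshape(-1,2)
    pts=np.array([ray(im,u,v,44)[:2] for u,v in c]); print("timer",rect(pts))
    r=rect(P[m][:,:2]); print("timer z>35",r)
if __name__=="__main__":
    im=find(); timer(im); P=cloud(im); z=P[...,2]
    save(im,"v5",(340,150,460,290),4)
    s=arm.cut_out("top","stop")[0]["region"]; w=s&(abs(z-50)<5); 
    c=max(cv2.findContours(w.astype(np.uint8),0,1)[0],key=cv2.contourArea).reshape(-1,2)
    print("stop",rect(np.array([ray(im,u,v,50)[:2] for u,v in c])))
    m=(z>100)&(abs(P[...,1]-240)<70)&(P[...,0]<410)&(P[...,0]>350); print("knob",np.round(P[m].mean(0)),m.sum())
    plan(None)
E
python3 tim.py
```

```text
world [588. 121.] warmer [  56. -109.] 0.91
world [475. 136.] warmer [ -57. -101.] 0.91
world [599. 218.] warmer [ 61. -11.] 0.9
world [483. 234.] warmer [-56.  -3.] 0.9
world [487. 334.] warmer [-59.  97.] 0.9
world [602. 327.] warmer [57. 98.] 0.87
timer ((495.9273376464844, -293.3528137207031), (49.498626708984375, 96.032470703125), 57.92750930786133)
timer z>35 ((489.69268798828125, -288.38385009765625), (52.2327880859375, 113.9880599975586), 57.726593017578125)
stop ((651.146484375, -325.11663818359375), (158.8108673095703, 31.168128967285156), 80.84727478027344)
knob [376. 270. 126.] 86
from [376.  -9. 227.] ang 90.0
```

View pics/v5.png

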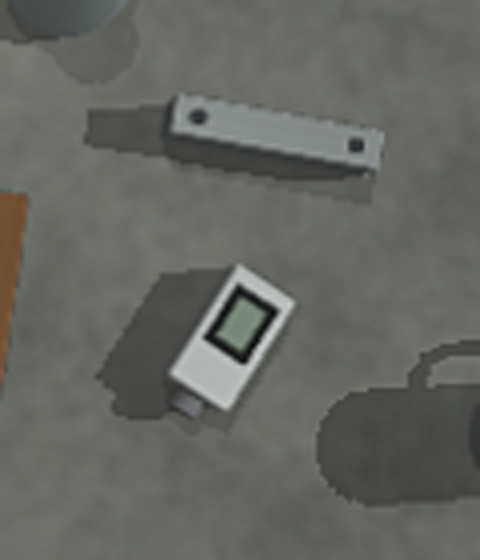

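The timer's button end is at (186,402) and its plain end at about (270,285). The stop is at (277,132), and the switch is on. Next I go above the timer and grasp across its 54 mm width.

```bash
python3 - <<'E'
from h import *
plan(None,(496,-293,150,57.9))
plan((496,-293,13,57.9),(496,-293,15,80.85),(577,-313.3,14,80.85),(589,-315.2,14,80.85))
E
```

```text
from [376.  -9. 227.] ang 90.0
(496, -293, 150, 57.9) -> [-0.12, -0.284, 0.077, 0.0, 0.0, 0.56]
from [ 496 -293   13] ang 57.9
(496, -293, 15, 80.85) -> [0.0, 0.0, -0.002, 0.0, 0.0, -0.4]
(577, -313.3, 14, 80.85) -> [-0.079, 0.026, -0.001, 0.0, 0.0, -0.4]
(589, -315.2, 14, 80.85) -> [-0.091, 0.031, -0.001, 0.0, 0.0, -0.4]
```

play_rows([
  [0.085,-0.018,-0.043,0,0,0,0.1],
  [0.085,-0.036,-0.085,0,0,0,0.2],
  [0.085,-0.054,-0.128,0,0,0,0.3],
  [0.085,-0.072,-0.17,0.02,0,0,0.4],
  [0.085,-0.09,-0.213,0.04,0,0,0.5],
  [0.085,-0.108,-0.256,0.06,0,0,0.56],
  [0.085,-0.12,-0.284,0.077,0,0,0.56],
  [0.085,-0.12,-0.284,0.077,0,0,0.56],
  [0.085,-0.12,-0.284,0.077,0,0,0.56],
  [0.085,-0.12,-0.284,0.077,0,0,0.56],
])

```text
time: 28.15
ee_pos: [496.7, -292.1, 151.1]
tcp_rot: [0.0, 0.275, 0.962, 0.0]
contact_force: [0.1, 0.8, -0.0]
finger_gap: 84.7
finger_force: 0.0
```

```bash
python3 - <<'E'
from h import *
im=arm.get_image("top")
for r in arm.cut_out("top","timer"): print(r["conf"],r["bbox"])
plan(None,(496,-293,14,57.9))
E
```

```text
0.8 [388.9, 238.9, 20.6, 23.1]
from [ 497. -293.  152.] ang 58.1
(496, -293, 14, 57.9) -> [0.001, -0.001, 0.138, -0.0, 0.0, 0.0]
```

play_rows([
  [0.085,0,0,0.04,0,0,0],
  [0.085,0,0,0.08,0,0,0],
  [0.085,0,0,0.115,0,0,0],
  [0.085,0,0,0.13,0,0,0],
  [0.085,0,0,0.134,0,0,0],
  [0.045,0,0,0.134,0,0,0],
  [0.045,0,0,0.134,0,0,0],
  [0.045,0,0,0.134,0,0,0],
  [0.045,0,0,0.134,0,0,0],
  [0.045,0,0,0.134,0,0,0],
])

```text
time: 29.25
ee_pos: [497.5, -295.1, 18.8]
tcp_rot: [0.002, 0.276, 0.961, -0.001]
contact_force: [-0.6, 1.1, 6.5]
finger_gap: 53.5
finger_force: 28.7
```

play_rows([
  [0.045,0,0,-0.002,0,0,0],
  [0.045,-0.01,0.003,-0.002,0,0,-0.07],
  [0.045,-0.02,0.006,-0.002,0,0,-0.14],
  [0.045,-0.03,0.009,-0.002,0,0,-0.21],
  [0.045,-0.04,0.012,-0.002,0,0,-0.28],
  [0.045,-0.05,0.016,-0.002,0,0,-0.35],
  [0.045,-0.06,0.02,-0.002,0,0,-0.4],
  [0.045,-0.068,0.023,-0.002,0,0,-0.4],
  [0.045,-0.074,0.025,-0.002,0,0,-0.4],
  [0.045,-0.078,0.026,-0.002,0,0,-0.4],
])

```text
time: 30.25
ee_pos: [576.1, -313.4, 18.8]
tcp_rot: [-0.0, 0.08, 0.997, -0.0]
contact_force: [-4.7, 1.6, 6.2]
finger_gap: 53.4
finger_force: 28.7
```

```bash
python3 - <<'E'
from h import *
im=arm.get_image("top"); save(im,"v6",(340,150,460,290),4)
plan(None,(589,-315.2,16,80.85))
E
```

```text
from [ 577. -314.   19.] ang 80.9
(589, -315.2, 16, 80.85) -> [-0.012, 0.0, 0.003, -0.0, 0.0, 0.0]
```

View pics/v6.png

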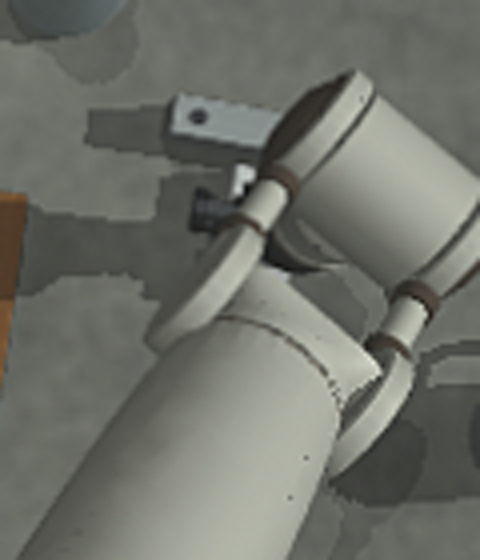

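The timer follows in the grip, with its white corner at (243,180) nearing the stop at (225,120). I advance slowly until contact.

play_rows([
  [0.045,-0.001,0,0,0,0,0],
  [0.045,-0.002,0,0,0,0,0],
  [0.045,-0.003,0,0,0,0,0],
  [0.045,-0.004,0,0,0,0,0],
  [0.045,-0.005,0,0,0,0,0],
  [0.045,-0.006,0,0,0,0,0],
  [0.045,-0.007,0,0,0,0,0],
  [0.045,-0.008,0,0,0,0,0],
  [0.045,-0.009,0,0,0,0,0],
  [0.045,-0.009,0,0,0,0,0],
])

```text
time: 31.3
ee_pos: [584.5, -314.9, 18.8]
tcp_rot: [-0.0, 0.08, 0.997, -0.0]
contact_force: [-3.4, 0.8, 5.7]
finger_gap: 53.4
finger_force: 28.6
```

play_rows([
  [0.045,-0.0005,0,0,0,0,0],
  [0.045,-0.001,0,0,0,0,0],
  [0.045,-0.0015,0,0,0,0,0],
  [0.045,-0.002,0,0,0,0,0],
  [0.045,-0.002,0,0,0,0,0],
  [0.045,-0.002,0,0,0,0,0],
  [0.045,-0.002,0,0,0,0,0],
  [0.045,-0.002,0,0,0,0,0],
  [0.045,-0.002,0,0,0,0,0],
  [0.045,-0.002,0,0,0,0,0],
])

```text
time: 32.3
ee_pos: [586.4, -315.2, 18.8]
tcp_rot: [-0.0, 0.08, 0.997, -0.0]
contact_force: [-4.0, 1.0, 6.0]
finger_gap: 53.4
finger_force: 28.6
```

play_rows([
  [0.045,-0.0005,0,0,0,0,0],
  [0.045,-0.001,0,0,0,0,0],
  [0.045,-0.0015,0,0,0,0,0],
  [0.045,-0.002,0,0,0,0,0],
  [0.045,-0.0025,0,0,0,0,0],
  [0.045,-0.003,0,0,0,0,0],
  [0.045,-0.003,0,0,0,0,0],
  [0.045,-0.003,0,0,0,0,0],
  [0.045,-0.003,0,0,0,0,0],
  [0.045,-0.003,0,0,0,0,0],
])

```text
time: 33.3
ee_pos: [589.3, -315.7, 18.8]
tcp_rot: [-0.0, 0.08, 0.997, -0.0]
contact_force: [-3.5, 0.3, 5.4]
finger_gap: 53.6
finger_force: 28.6
```

play_rows([
  [0.045,-0.0005,0,0,0,0,0],
  [0.045,-0.001,0,0,0,0,0],
  [0.045,-0.0015,0,0,0,0,0],
  [0.045,-0.002,0,0,0,0,0],
  [0.045,-0.0025,0,0,0,0,0],
  [0.045,-0.003,0,0,0,0,0],
  [0.045,-0.003,0,0,0,0,0],
  [0.045,-0.003,0,0,0,0,0],
  [0.045,-0.003,0,0,0,0,0],
  [0.045,-0.003,0,0,0,0,0],
])

```text
time: 34.3
ee_pos: [589.5, -315.7, 18.8]
tcp_rot: [-0.004, 0.079, 0.997, 0.001]
contact_force: [-14.7, 3.2, 13.5]
finger_gap: 53.3
finger_force: 29.6
```

play_rows([
  [0.07,0,0,0,0,0,0],
  [0.07,0,0,0,0,0,0],
  [0.07,0,0,0,0,0,0],
  [0.07,0,0,0,0,0,0],
  [0.07,0,0,-0.03,0,0,0],
  [0.07,0,0,-0.07,0,0,0],
  [0.07,0,0,-0.1,0,0,0],
  [0.07,0.05,0,-0.12,0,0,0],
  [0.07,0.1,0,-0.12,0,0,0],
  [0.0,0.15,0,-0.12,0,0,0],
])

```text
time: 35.3
ee_pos: [447.2, -292.8, 139.2]
tcp_rot: [0.001, 0.079, 0.997, -0.001]
contact_force: [-0.9, -1.4, 1.0]
finger_gap: 57.0
finger_force: 0.0
```

play_rows([
  [0,0.05,0,0,0,0,0],
  [0,0.08,0,0,0,0,0],
  [0,0.08,0,0,0,0,0],
  [0,0.08,0,0,0,0,0],
  [0,0.08,0,0,0,0,0],
  [0,0.08,0,0,0,0,0],
  [0,0.08,0,0,0,0,0],
  [0,0.08,0,0,0,0,0],
  [0,0.08,0,0,0,0,0],
  [0,0.08,0,0,0,0,0],
])

```text
time: 36.3
ee_pos: [369.1, -280.0, 138.2]
tcp_rot: [-0.0, 0.079, 0.997, 0.0]
contact_force: [1.4, 0.0, -0.1]
finger_gap: -0.0
finger_force: 0.0
```

```bash
python3 - <<'E'
from tim import *
im=find(); timer(im); save(im,"v7",(340,150,460,290),4)
plan(None)
E
```

```text
world [487. 334.] warmer [-59.  97.] 0.94
world [474. 136.] warmer [ -58. -101.] 0.92
world [599. 219.] warmer [ 61. -10.] 0.9
world [603. 328.] warmer [58. 99.] 0.89
world [588. 121.] warmer [  56. -109.] 0.89
world [483. 234.] warmer [-56.  -3.] 0.89
timer ((586.6091918945312, -315.98150634765625), (49.411746978759766, 96.44462585449219), 80.72476196289062)
timer z>35 ((584.3887939453125, -318.5206604003906), (122.92366790771484, 71.26766967773438), 0.05977059528231621)
from [ 369. -280.  138.] ang 80.9
```

View pics/v7.png

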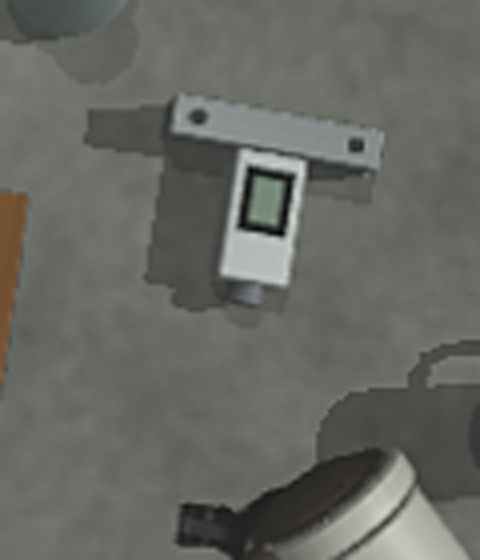

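The timer sits squared against the stop: its end at (272,155) is flush and its angle agrees within 0.2°. The button is at (246,292). Next, I press it with the shut fingers along the timer's axis.

```bash
python3 - <<'E'
from h import *
plan(None,(488,-299.9,100,80.8),(488,-299.9,14,80.8))
plan((488,-299.9,14,80.8),(510.6,-303.6,14,80.8),(516.5,-304.6,14,80.8))
E
```

```text
from [ 369. -280.  138.] ang 80.9
(488, -299.9, 100, 80.8) -> [-0.121, -0.001, 0.038, -0.0, 0.0, 0.0]
(488, -299.9, 14, 80.8) -> [-0.121, -0.001, 0.124, -0.0, 0.0, 0.0]
from [ 488. -300.   14.] ang 80.8
(510.6, -303.6, 14, 80.8) -> [-0.023, -0.0, 0.0, 0.0, 0.0, 0.0]
(516.5, -304.6, 14, 80.8) -> [-0.029, -0.0, 0.0, 0.0, 0.0, 0.0]
```

play_rows([
  [0,-0.04,0,0.02,0,0,0],
  [0,-0.08,-0.001,0.03,0,0,0],
  [0,-0.115,-0.001,0.038,0,0,0],
  [0,-0.121,-0.001,0.06,0,0,0],
  [0,-0.121,-0.001,0.09,0,0,0],
  [0,-0.121,-0.001,0.112,0,0,0],
  [0,-0.121,-0.001,0.122,0,0,0],
  [0,-0.121,-0.001,0.122,0,0,0],
  [0,-0.121,-0.001,0.122,0,0,0],
  [0,-0.121,-0.001,0.122,0,0,0],
])

```text
time: 37.4
ee_pos: [489.3, -301.2, 18.0]
tcp_rot: [0.001, 0.079, 0.997, -0.001]
contact_force: [0.2, 0.2, -0.3]
finger_gap: 0.2
finger_force: 0.0
```

play_rows([
  [0,-0.003,0,0,0,0,0],
  [0,-0.006,0,0,0,0,0],
  [0,-0.009,0,0,0,0,0],
  [0,-0.012,0,0,0,0,0],
  [0,-0.015,0,0,0,0,0],
  [0,-0.017,0,0,0,0,0],
  [0,-0.019,0,0,0,0,0],
  [0,-0.021,0,0,0,0,0],
  [0,-0.022,0,0,0,0,0],
  [0,-0.022,0,0,0,0,0],
])

```text
time: 38.4
ee_pos: [510.2, -303.7, 16.3]
tcp_rot: [-0.0, 0.079, 0.997, -0.0]
contact_force: [-0.8, 0.0, -0.3]
finger_gap: 0.4
finger_force: 0.0
```

play_rows([
  [0,-0.001,0,0,0,0,0],
  [0,-0.002,0,0,0,0,0],
  [0,-0.003,0,0,0,0,0],
  [0,-0.004,0,0,0,0,0],
  [0,-0.005,0,0,0,0,0],
  [0,-0.006,0,0,0,0,0],
  [0,-0.006,0,0,0,0,0],
  [0,-0.006,0,0,0,0,0],
  [0,-0.006,0,0,0,0,0],
  [0,-0.006,0,0,0,0,0],
])

```text
time: 39.4
ee_pos: [515.9, -304.5, 16.2]
tcp_rot: [-0.0, 0.079, 0.997, 0.0]
contact_force: [-3.2, 0.6, 2.0]
finger_gap: 0.0
finger_force: 1.8
```

play_rows([
  [0,-0.0005,0,0,0,0,0],
  [0,-0.001,0,0,0,0,0],
  [0,-0.0015,0,0,0,0,0],
  [0,-0.002,0,0,0,0,0],
  [0,-0.0025,0,0,0,0,0],
  [0,-0.003,0,0,0,0,0],
  [0,-0.003,0,0,0,0,0],
  [0,-0.003,0,0,0,0,0],
  [0,-0.003,0,0,0,0,0],
  [0,-0.003,0,0,0,0,0],
])

```text
time: 40.4
ee_pos: [517.5, -304.8, 16.2]
tcp_rot: [-0.002, 0.079, 0.997, 0.0]
contact_force: [-8.6, 0.9, 6.3]
finger_gap: -0.3
finger_force: 5.1
```

play_rows([
  [0,-0.0005,0,0,0,0,0],
  [0,-0.001,0,0,0,0,0],
  [0,-0.001,0,0,0,0,0],
  [0,-0.001,0,0,0,0,0],
  [0,0.002,0,0,0,0,0],
  [0,0.008,0,0,0,0,0],
  [0,0.02,0,0,0,0,0],
  [0,0.04,0,-0.01,0,0,0],
  [0,0.07,0,-0.05,0,0,0],
  [0,0.09,0,-0.09,0,0,0],
])

```text
time: 41.4
ee_pos: [428.8, -289.9, 106.2]
tcp_rot: [-0.0, 0.079, 0.997, 0.001]
contact_force: [1.0, -0.8, 0.6]
finger_gap: -0.1
finger_force: 0.0
```

play_rows([
  [0,0.03,0,-0.04,0,0,0],
  [0,0.06,0,-0.05,0,0,0],
  [0,0.06,0,-0.05,0,0,0],
  [0,0.06,0,-0.05,0,0,0],
  [0,0.06,0,-0.05,0,0,0],
  [0,0.06,0,-0.05,0,0,0],
  [0,0.06,0,-0.05,0,0,0],
  [0,0.06,0,-0.05,0,0,0],
  [0,0.06,0,-0.05,0,0,0],
  [0,0.06,0,-0.05,0,0,0],
])

```text
time: 42.4
ee_pos: [370.9, -281.3, 156.2]
tcp_rot: [-0.0, 0.079, 0.997, 0.0]
contact_force: [0.8, 0.2, -0.1]
finger_gap: 0.0
finger_force: 0.0
```

```bash
python3 - <<'E'
from tim import *
im=find(); timer(im); save(im,"v8",(150,130,510,300),2.2)
P=cloud(im); z=P[...,2]
m=(z>100)&(abs(P[...,1]-240)<70)&(P[...,0]<410)&(P[...,0]>350); print("knob",np.round(P[m].mean(0)),m.sum())
E
```

```text
world [487. 334.] warmer [-59.  97.] 0.93
world [483. 234.] warmer [-56.  -3.] 0.92
world [475. 136.] warmer [ -57. -101.] 0.91
world [588. 121.] warmer [  56. -109.] 0.91
world [599. 219.] warmer [ 61. -10.] 0.9
world [603. 328.] warmer [58. 99.] 0.86
timer ((586.4774780273438, -316.0046081542969), (49.49573516845703, 95.86190032958984), 80.70185089111328)
timer z>35 ((583.0033569335938, -316.8022155761719), (64.70484161376953, 121.50408172607422), 87.4388198852539)
knob [376. 270. 126.] 86
```

View pics/v8.png

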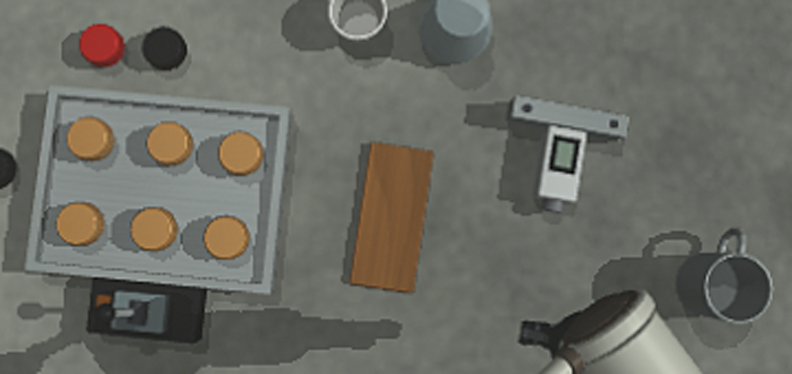

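The six scones are spread in the pan, the board is empty, and the lever at (120,310) leans to +y. The timer at (562,160) is square against the stop, and the pitcher, cup and carafe look untouched.

```bash
python3 -c "
from rig import arm; print(arm.hand_in())"
```

```text
the job is handed in; nothing more can be done
None
```

I handed the job in at about 42 s: all six scones lie flat and well apart on the plate, the warmer is on, and the timer was then started and left square against the stop, with no sign that the pitcher, cup or carafe moved; the hand-in returned no verdict.

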